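Seat the driver plate on the grinder's workhead and latch it

ROBOT

A 7-joint arm with a two-finger parallel gripper is mounted at the origin on a cart in front of the work surface, level with it; the furniture and walls round the work are solid. World frame = base frame: x ahead of the robot, y to its left, z up, the work surface at z = 0. Lengths are in m, angles in degrees, forces in N, time in s.
With the tool pointing down it reaches from about 0.35 to 0.775 m from the base axis. Payload 3.1 kg.
Tool frame: the origin (TCP) lies on the centre line of the jaws, within the pads' length; the fingertips stand 19 mm ahead of it and the grasp point (between the pads) is the TCP; z points along the fingers, y is the line along which they close (so a half turn about z gives the same grasp; the last joint's range is limited). The gripper opens to 85 mm and grips with 20 to 120 N. Pads are 22 mm wide; open, the fingers measure 114 mm over their backs; the gripper's body (76 mm by 85 mm) begins 54 mm behind the grasp point. The pads swing forward as they close: fully open they stand 13 mm farther back than shut.
Start: joints at [67.626, 17.813, 0.802, 86.603, -0.252, 75.585, -1.558], TCP at [0.188, -0.517, 0.25] pointing down, gripper open.
Joint ranges: [-154.91, 154.91], [-16.99, 109.72], [-72.82, 74.43], [7.12, 147.25], [-82.49, 262.49], [11.32, 116.49], [-174.64, 174.64]. Speed limits (degrees/s): [159.86, 159.86, 180, 180, 180, 180, 180].

INTERFACE

Orientations are given as [roll, pitch, yaw] about the fixed x, y, z axes, in that order (R = Rz(yaw) Ry(pitch) Rx(roll)).
In Python, from rig import manip gives the robot as it stands.
- The arm moves only by the tool move_arm, never from a script. Its argument "deltas" is text: rows parted by semicolons, each of 7 numbers parted by spaces: the closure, from 0 (fully open) to 1 (shut), then the shift along the world's x, y, z in cm, then the turn, a rotation vector about the world's x, y, z in degrees. In form: grip dx dy dz wx wy wz; .... A call has 1 to 12 rows; each row is the pose to reach, as a shift and turn from the pose commanded when the call began; what a row does not reach only later rows make up. A row lasts 1/10 s, in which the tool goes at most 50 mm and 8.59 degrees, less where a joint would pass 70% of its speed; a pose out of reach is approached as far as the arm can. A call with a gripper value outside its range is refused whole. The fingers move at their own pace and stop on an object; "grip_force" is the grip in N (left out, the last holds). Time passes only in rows, so rows that repeat a pose let the fingers close. It gives the time, the measured TCP pose, the force, the opening and the grip force at its end, in the units of the state.
- manip.observe(): the state, without advancing time (a new reading comes with each control period).
- manip.snapshot(name): name is "scene" or "top"; returns the picture (420x560x3 uint8, blue, green, red); there is no depth.
- manip.camera_info(name): a dict with "fovy" (degrees; the focal length in pixels is half the picture's height over the tangent of half this angle, whatever the lens; pixels are square), "cx", "cy" (the principal point, pixels), "origin" and "rotation" of the camera in the world. Camera axes: x right, y up, looking along -z (the intrinsics and any distortion apply to the point x, -y, -z); pixel columns grow to the right and rows downward; lengths in m; the calibration is good to about 2 mm. A picture is of the moment at which its call begins. camera_info takes no time and is no camera call.
- manip.hand_in(): hands the job in; it is judged then, once.
Trained networks look in the newest picture that a camera, given by its name, has taken for a name from the list of things; names that differ only in an ending like _2 or _b are one class to them, and where a whole thing is asked for, a point or a joint stands for the part that bears it (a point fixed in the world has none). Each returns a list of dicts, best first, with "conf" (0 to 1); they miss things now and then, are a little off and sometimes report something else, mostly with a low value. They report only what shows in the picture. A call takes as long as a camera call.
- manip.boxes_of(target, camera): "xyz" ([x, y, z] in m, in world coordinates, good to about 4 mm: the middle of the surface that is visible of it).
- manip.mark_of(target, camera): "xyz" ([x, y, z] in m, in world coordinates, good to about 4 mm: a listed point, or the origin of a listed thing).
The state is a dict: "clock": time; "joints": joint angles; "dq": joint speeds; "tau": joint torques, N m; "tool_pos": TCP position; "eef_rot": TCP orientation; "contact_force": force on the tool from outside, world axes, zero at the start; "torque": the same for the moment, N m; "opening": finger opening in m; "grip_force": force on a finger pad.
Only numpy, scipy, OpenCV 4.12 (cv2) and the standard library are available. Lean on these libraries where they do the work, as an engineer would, in place of code of your own. Each camera call takes 0.05 s, during which the arm holds its last target. There are 200 camera calls.

TASK

The notched driver plate has been slipped onto the upright spindle of the workhead, but it is riding on top of the locating pin. Without gripping or lifting anything, push its upright driving pin round with a fingertip until the notch in the rim stands over the locating pin, press the plate down by its hub until it is fully home, then push the keeper's stud so that the keeper swings in over the plate's rim as far as it goes. Leave the other things on the bench where they are.

Things in the scene. Friction and masses are not known exactly. Their poses are not given: they have to be found in the camera images.
- spindle_axis (a point): Point on the upright spindle axis at the height of the seat (75 mm above the bench top). It belongs to the workhead, a grey casting on a 144 mm square base that is bolted to the bench and carries a round dark steel flange of 132 mm diameter whose top face is the seat. The orientation is the workhead's: z is up, the locating pin stands on its -x side, the keeper's pivot on its +y side.
- locating_pin (a point): Top of the round-nosed steel locating pin, a dowel of 12 mm diameter standing in a deep hole in the flange, 52 mm from the spindle axis on the workhead's -x side; its top is 13 mm above the seat. A white line on the dark flange runs outwards from it. The half-round nose leads the notch in when the notch is up to about 3 mm off.
- plate_notch (a point): Centre of the U-shaped notch in the rim of the bright aluminium driver plate, level with the plate's top face, 52 mm from the spindle axis. The plate is a disc of 108 mm diameter, 10 mm thick; the notch is 15 mm wide, open at the rim, 10 mm deep. The plate turns all round, either way, and stays where it is left; about 1.5 N at the driving pin turns it.
- driving_pin (a point): Centre of the top of the driving pin, an upright round steel pin of 14 mm diameter that stands 30 mm above the plate's top face, 40 mm from the spindle axis, exactly opposite to the notch; its lowest 4 mm are a collar of 20 mm diameter. It turns with the plate.
- hub_top (a point): Centre of the flat top of the plate's round solid hub, 42 mm in diameter, 5 mm above the plate's top face, on the spindle axis. Pressing here seats the plate; it slides stiffly on the spindle and takes a push of about 5 to 10 N (15 to 20 N does no harm) and stays where it is left.
- plate_sleeve (a joint): How far the plate has gone down on the spindle, m: 0 = riding on top of the locating pin, 0.013 = fully home on the seat. Negative = lifted off the pin. Pressed while the notch is not over the pin, the plate only rocks and gives 2 to 4 mm.
- driver_plate (a joint): Angle of the plate about the upright spindle axis, rad, anticlockwise seen from above: 0 or 6.283 = notch over the locating pin.
- keeper_pivot (a point): Centre of the keeper's upright pivot, 78 mm from the spindle axis on the workhead's +y side, on the level of the top face of the keeper's blade.
- keeper_stud (a point): Centre of the top of the keeper's upright finger stud: 26 mm from the pivot, 24 mm tall above the blade, 10 mm in diameter with a 13 mm head on its topmost 6 mm. The keeper is a flat dark steel blade, 16 mm wide, 7 mm thick, 43 mm long from the pivot; it clears the seated plate by 1.5 mm and runs against the rim of a plate that is not home. About 2 N at the stud swings it; it stays where left.
- keeper (a joint): Angle of the keeper about its upright pivot, rad, anticlockwise seen from above: 0 = pointing along the workhead's -x, clear of the plate; 1.57 = against its stop, pointing straight at the spindle axis with its end over the plate's rim.

How it is judged:
By the outcome, as a careful person would: the job done as asked, in the order asked, and still so for the second after the job is handed in, with the robot touching nothing.
It also fails if it takes over 72 s, if anything falls off the work surface, if the arm or the gripper's body presses on something with over 40 N, if the wrist force passes 120 N, or if a joint passes its speed limit or range.

## Working session

There is one attempt and no reset: what is moved stays moved. The work goes in short steps, Python scripts to look and compute and a tool call to move; the robot and the scene stay as the last step left them, time stands still between calls to the robot, and variables do not carry over. Pictures are saved under pics/ and viewed, at most 10 in all, crops included, and the job is handed in when it is done.

Besides the shell and the picture viewer there is one more tool, called after "Emit:" by a JSON object that holds its "name" and its "arguments", one argument or row to a line. move_arm: Moves the arm, as the interface text tells. Its arguments: {"type":"object","properties":{"deltas":{"type":"string"},"grip_force":{"type":"number"}},"required":["deltas"]}

```bash
mkdir -p pics; cat > look.py <<'E'
from rig import manip
import cv2, numpy as np
N=["spindle_axis","locating_pin","plate_notch","driving_pin","hub_top","keeper_pivot","keeper_stud"]
def look(tag,names=N,cams=("top","scene")):
    for c in cams:
        im=manip.snapshot(c); cv2.imwrite(f"pics/{tag}_{c}.png",im)
        for n in names:
            print(c,n,[(np.round(d["xyz"],4).tolist(),round(d["conf"],2)) for d in manip.mark_of(n,c)[:2]])
E
python3 - <<'E'
from look import *
look("a")
for c in("top","scene"):
    print(manip.camera_info(c))
s=manip.observe();print(s["clock"],s["tool_pos"],s["eef_rot"],s["contact_force"])
E
```

```text
top spindle_axis [([0.5703, -0.2947, 0.074], 0.95)]
top locating_pin [([0.512, -0.3034, 0.0883], 0.73), ([0.5661, -0.295, 0.0743], 0.55)]
top plate_notch [([0.6105, -0.274, 0.0979], 0.68), ([0.564, -0.2916, 0.1001], 0.55)]
top driving_pin [([0.5277, -0.311, 0.1344], 0.55)]
top hub_top [([0.5628, -0.295, 0.0968], 0.97)]
top keeper_pivot [([0.5512, -0.2219, 0.0958], 0.96)]
top keeper_stud [([0.5242, -0.2275, 0.1222], 0.8)]
scene spindle_axis [([0.5695, -0.297, 0.0753], 0.96)]
scene locating_pin [([0.5141, -0.3042, 0.089], 0.82), ([0.5318, -0.314, 0.1247], 0.31)]
scene plate_notch [([0.6095, -0.2663, 0.1018], 0.72)]
scene driving_pin [([0.5329, -0.3129, 0.1262], 0.91)]
scene hub_top [([0.5675, -0.2922, 0.1021], 0.91)]
scene keeper_pivot [([0.5485, -0.2135, 0.0931], 0.91), ([0.5269, -0.228, 0.1171], 0.58)]
scene keeper_stud [([0.5269, -0.2306, 0.1186], 0.59)]
{'fovy': 50.53890096036898, 'cx': 283.3174160218758, 'cy': 211.03731269141056, 'origin': array([ 0.38684341, -0.20991461,  0.95909022]), 'rotation': array([ 9.27936971e+00, -5.51173315e-02, -8.96316051e+01])}
{'fovy': 42.21007716625543, 'cx': 283.52443765254395, 'cy': 218.1264757785191, 'origin': array([0.14975761, 0.46204872, 0.49432577]), 'rotation': array([  66.34031816,    0.56188369, -151.09897116])}
0.8 [ 0.18801943 -0.51689599  0.25033166] [1.79994953e+02 9.18224700e-04 1.99869999e+01] [ 0.09719382 -0.22000801  0.61164736]
```

```bash
python3 - <<'E'
import cv2
a=cv2.imread("pics/a_top.png");b=cv2.imread("pics/a_scene.png")
cv2.imwrite("pics/ab.png",cv2.resize(a,(800,600)));cv2.imwrite("pics/bb.png",cv2.resize(b,(800,600)))
E
```

```text
(no output)
```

View pics/ab.png

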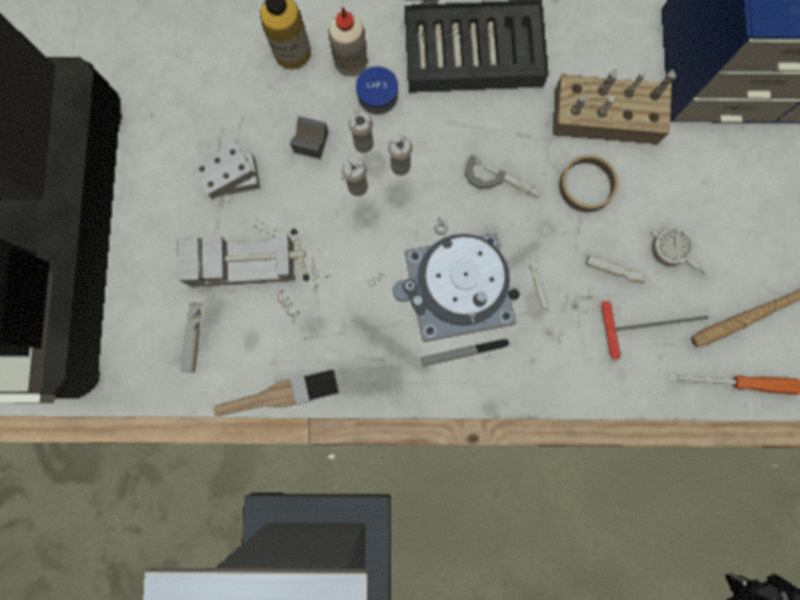

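View pics/bb.png

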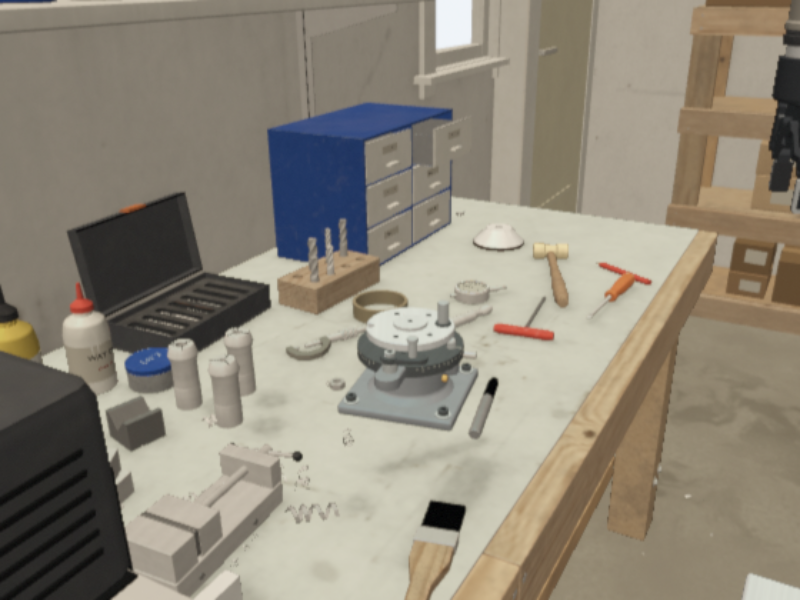

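The top view has +x up and +y to the left. It shows the plate centre at about (466,273), the driving pin at (480,297), the notch at (447,243), and the white line at (474,318). The keeper is at (408,287). The driving pin is therefore almost above the locating pin, so the plate must turn about half a turn. Anticlockwise keeps clear of the keeper. Next I fit the model to the measurements.

```bash
cat > fit.py <<'E'
import numpy as np
from scipy.optimize import least_squares
u=lambda a:np.array([np.cos(a),np.sin(a)])
def model(p):
    c=p[:2];w,a,k=p[2:]
    piv=c+.078*u(w+np.pi/2); n=w+np.pi+a
    return dict(spindle_axis=c,hub_top=c,locating_pin=c-.052*u(w),plate_notch=c+.052*u(n),driving_pin=c-.04*u(n),
      keeper_pivot=piv,keeper_stud=piv+.026*u(w+np.pi+k))
def fit(obs,p0):
    r=least_squares(lambda p:np.concatenate([model(p)[n]-np.array(x) for n,x in obs]),p0,loss="soft_l1",f_scale=.004,x_scale=[.01,.01,.1,.1,.1])
    return r.x
E
python3 - <<'E'
from fit import *
o=[("spindle_axis",(.5703,-.2947)),("spindle_axis",(.5695,-.297)),("hub_top",(.5628,-.295)),("hub_top",(.5675,-.2922)),
("locating_pin",(.512,-.3034)),("locating_pin",(.5141,-.3042)),("plate_notch",(.6105,-.274)),("plate_notch",(.6095,-.2663)),
("driving_pin",(.5277,-.311)),("driving_pin",(.5329,-.3129)),("keeper_pivot",(.5512,-.2219)),("keeper_pivot",(.5485,-.2135)),
("keeper_stud",(.5242,-.2275)),("keeper_stud",(.5269,-.2306))]
p=fit(o,[.57,-.295,.2,3.3,.1]);print(p[:2],np.degrees(p[2:]));m=model(p)
for n,x in m.items():print(n,x.round(4))
d=m["driving_pin"]-p[:2];th=np.arctan2(d[1],d[0]);print("pin az",np.degrees(th)%360)
E
```

```text
[ 0.56537862 -0.29410949] [ 11.51965047 196.35132321  13.57010471]
spindle_axis [ 0.5654 -0.2941]
hub_top [ 0.5654 -0.2941]
locating_pin [ 0.5144 -0.3045]
plate_notch [ 0.6113 -0.2698]
driving_pin [ 0.53   -0.3128]
keeper_pivot [ 0.5498 -0.2177]
keeper_stud [ 0.5263 -0.2287]
pin az 207.87097367375307
```

Emit:
{"name": "move_arm", "arguments": {
  "deltas": "1 3 2 0 0 0 -7; 1 6.5 4.6 0 0 0 -14; 1 10 7 0 0 0 -21; 1 13 9.2 0 0 0 -28; 1 16.4 11.6 0 0 0 -36; 1 20 14 0 0 0 -44; 1 23 16.2 0 0 0 -52; 1 26 18.4 0 0 0 -60; 1 29.5 20.8 0 0 0 -68; 1 32 22.5 0 0 0 -76; 1 32.8 23.1 -2 0 0 -83; 1 32.8 23.1 -5 0 0 -83",
  "grip_force": 30
}}

```text
clock: 2.0
tool_pos: [0.5201, -0.2837, 0.2017]
eef_rot: [-179.7, -0.2, -62.8]
contact_force: [0.9, -0.3, -0.7]
opening: 0.0003
grip_force: 0.0
```

Emit:
{"name": "move_arm", "arguments": {
  "deltas": "1 0 0 -2.5 0 0 0; 1 0 0 -5 0 0 0; 1 0 0 -6.5 0 0 0; 1 0 0 -7.4 0 0 0; 1 0 0 -7.4 0 0 0"
}}

```text
clock: 2.5
tool_pos: [0.5152, -0.2855, 0.125]
eef_rot: [179.9, 0.1, -63.0]
contact_force: [-0.1, -0.4, -0.2]
opening: 0.0
grip_force: 0.0
```

```bash
python3 - <<'E'
from look import *
s=manip.observe();print({k:np.round(s[k],3) for k in("clock","joints","tool_pos","eef_rot","contact_force","opening")})
look("b",["driving_pin"],("scene",));im=cv2.imread("pics/b_scene.png")
t=manip.snapshot("top")
cv2.imwrite("pics/b.png",np.hstack([cv2.resize(im[150:320,200:370],(400,400)),cv2.resize(t[130:270,250:390],(400,400))]))
E
```

```text
{'clock': np.float64(2.5), 'joints': array([  26.171,   27.835,    1.638,   90.343,   -0.867,   61.994,
       -124.985]), 'tool_pos': array([ 0.515, -0.285,  0.125]), 'eef_rot': array([ 1.79907e+02,  1.31000e-01, -6.30130e+01]), 'contact_force': array([-0.064, -0.405, -0.205]), 'opening': np.float64(0.0)}
scene driving_pin [([0.5342, -0.314, 0.1279], 0.66)]
```

View pics/b.png

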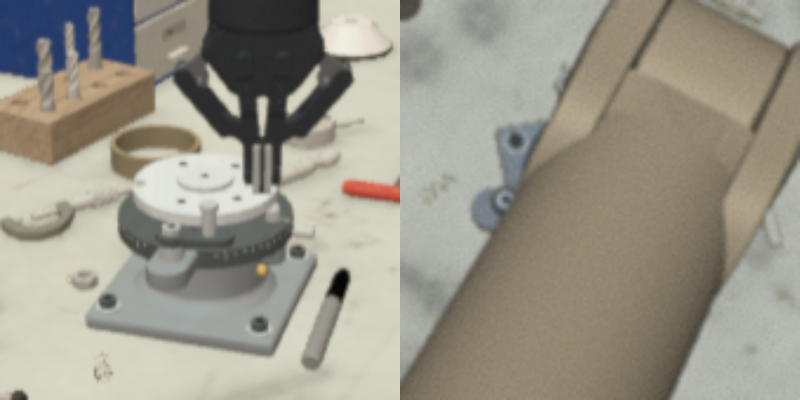

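```bash
python3 - <<'E'
from fit import *
c=np.array([.566,-.294])
P=lambda th:c+.04*u(np.radians(th))-.018*u(np.radians(th+90))
cur=np.array([.516,-.286]);cy=207
for th0 in [np.linspace(209,284,12),np.linspace(290.5,362,12)]:
    for th in th0: print("1 %.1f %.1f 0 0 0 %.0f"%(*(100*(P(th)-cur)),th-cy),end="; ")
    cur=cur+np.round(100*(P(th)-cur),1)/100;cy=th;print(cur)
E
```

```text
1 0.6 -1.2 0 0 0 2; 1 0.7 -1.7 0 0 0 9; 1 0.8 -2.2 0 0 0 16; 1 1.0 -2.7 0 0 0 22; 1 1.3 -3.1 0 0 0 29; 1 1.6 -3.6 0 0 0 36; 1 1.9 -3.9 0 0 0 43; 1 2.3 -4.3 0 0 0 50; 1 2.8 -4.6 0 0 0 57; 1 3.2 -4.8 0 0 0 63; 1 3.7 -5.0 0 0 0 70; 1 4.2 -5.1 0 0 0 77; [ 0.558 -0.337]
1 0.5 -0.1 0 0 0 6; 1 1.0 -0.1 0 0 0 13; 1 1.5 -0.0 0 0 0 20; 1 2.0 0.1 0 0 0 26; 1 2.5 0.2 0 0 0 32; 1 2.9 0.5 0 0 0 39; 1 3.3 0.7 0 0 0 46; 1 3.7 1.0 0 0 0 52; 1 4.1 1.4 0 0 0 58; 1 4.4 1.8 0 0 0 65; 1 4.6 2.2 0 0 0 72; 1 4.9 2.6 0 0 0 78; [ 0.607 -0.311]
```

Emit:
{"name": "move_arm", "arguments": {
  "deltas": "1 0.6 -1.2 0 0 0 2; 1 0.7 -1.7 0 0 0 9; 1 0.8 -2.2 0 0 0 16; 1 1.0 -2.7 0 0 0 22; 1 1.3 -3.1 0 0 0 29; 1 1.6 -3.6 0 0 0 36; 1 1.9 -3.9 0 0 0 43; 1 2.3 -4.3 0 0 0 50; 1 2.8 -4.6 0 0 0 57; 1 3.2 -4.8 0 0 0 63; 1 3.7 -5.0 0 0 0 70; 1 4.2 -5.1 0 0 0 77"
}}

```text
clock: 3.85
tool_pos: [0.5577, -0.3376, 0.1275]
eef_rot: [180.0, 0.0, 14.2]
contact_force: [-2.6, 1.2, 0.2]
opening: 0.0001
grip_force: 0.8
```

```bash
python3 - <<'E'
from look import *
look("c",["driving_pin","plate_notch"],("scene",));im=cv2.imread("pics/c_scene.png")
cv2.imwrite("pics/c.png",cv2.resize(im[150:320,200:370],(500,500)))
print(manip.observe()["contact_force"])
E
```

```text
scene driving_pin [([0.5757, -0.3349, 0.1284], 0.76)]
scene plate_notch [([0.5533, -0.2442, 0.1006], 0.7)]
[0.35885179 0.22330845 0.09653573]
```

View pics/c.png

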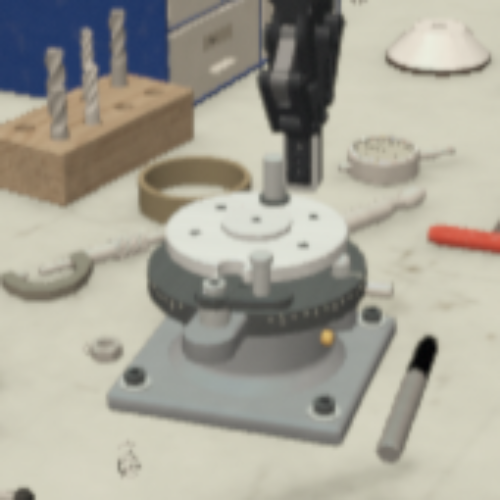

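The crop shows the pin at (273,178) being pushed by the fingers at (303,165), with the notch now at (232,268) on the keeper side. This matches the commanded angle of about 284°, so I continue.

Emit:
{"name": "move_arm", "arguments": {
  "deltas": "1 0.5 -0.1 0 0 0 6; 1 1.0 -0.1 0 0 0 13; 1 1.5 0 0 0 0 20; 1 2.0 0.1 0 0 0 26; 1 2.5 0.2 0 0 0 32; 1 2.9 0.5 0 0 0 39; 1 3.3 0.7 0 0 0 46; 1 3.7 1.0 0 0 0 52; 1 4.1 1.4 0 0 0 58; 1 4.4 1.8 0 0 0 65; 1 4.6 2.2 0 0 0 72; 1 4.9 2.6 0 0 0 78"
}}

```text
clock: 5.2
tool_pos: [0.6071, -0.3129, 0.1271]
eef_rot: [179.9, 0.2, 92.0]
contact_force: [-0.5, -2.6, 0.0]
opening: -0.0001
grip_force: 0.8
```

```bash
python3 - <<'E'
from look import *
look("d",["driving_pin","plate_notch","locating_pin","hub_top","keeper_pivot"],("scene","top"))
im=cv2.imread("pics/d_scene.png");t=cv2.imread("pics/d_top.png")
cv2.imwrite("pics/d.png",np.hstack([cv2.resize(im[190:290,240:340],(400,400),interpolation=2),cv2.resize(t[140:260,265:385],(400,400),interpolation=2)]))
E
```

```text
scene driving_pin [([0.6079, -0.2943, 0.1289], 0.65)]
scene plate_notch [([0.5238, -0.2267, 0.1139], 0.64), ([0.5125, -0.2915, 0.0975], 0.62)]
scene locating_pin [([0.5154, -0.3041, 0.0869], 0.59)]
scene hub_top [([0.5681, -0.2943, 0.1014], 0.72)]
scene keeper_pivot [([0.5525, -0.2135, 0.0922], 0.65)]
top driving_pin [([0.6029, -0.2924, 0.131], 0.8)]
top plate_notch []
top locating_pin []
top hub_top [([0.5654, -0.291, 0.0994], 0.66)]
top keeper_pivot [([0.5507, -0.2217, 0.0936], 0.58)]
```

View pics/d.png

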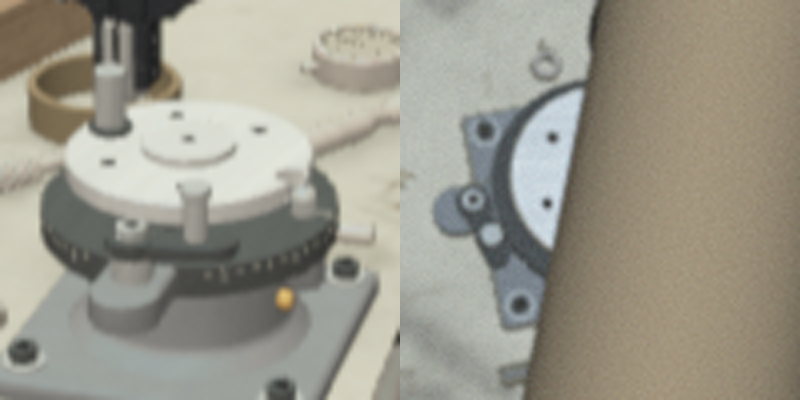

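The notch is at (293,178) in the left half of the crop, just short of the locating pin at (303,200). About 9° more is needed.

Emit:
{"name": "move_arm", "arguments": {
  "deltas": "1 0.1 0.3 0 0 0 5; 1 0.2 0.7 0 0 0 9; 1 0.2 0.7 0 0 0 9; 1 0.2 0.7 0 0 0 9"
}}

```text
clock: 6.2
tool_pos: [0.609, -0.3035, 0.1262]
eef_rot: [-180.0, -0.0, 100.9]
contact_force: [-0.1, 0.1, -0.5]
opening: -0.0001
grip_force: 0.2
```

```bash
cat > proj.py <<'E'
from look import *
from fit import *
from scipy.spatial.transform import Rotation as R
def proj(X,cam):
    k=manip.camera_info(cam);f=210/np.tan(np.radians(k["fovy"]/2))
    r=np.array(k["rotation"]);q=R.from_euler("xyz",r,degrees=True).inv().apply(np.atleast_2d(X)-k["origin"])
    return np.c_[k["cx"]+f*q[:,0]/-q[:,2],k["cy"]-f*q[:,1]/-q[:,2]]
E
python3 - <<'E'
from proj import *
look("e",["driving_pin","plate_notch","hub_top"],("scene",))
im=cv2.imread("pics/e_scene.png");x0,y0,s=240,190,6
big=cv2.resize(im[y0:y0+100,x0:x0+100],None,fx=s,fy=s,interpolation=2)
c=np.array([.566,-.294]);w=np.radians(11.5)
def mark(xy,z,col):
    p=proj(np.r_[xy,z],"scene")[0];cv2.circle(big,(int((p[0]+.5-x0)*s),int((p[1]+.5-y0)*s)),3,col,-1)
mark(c,.103,(0,0,255));mark(c-.052*u(w),.088,(0,255,0))
for d in(.03,.042,.052):mark(c-d*u(w),.098,(255,0,0))
mark(c+.04*u(w),.128,(0,255,255));mark(c+.078*u(w+np.pi/2),.0935,(255,0,255))
cv2.imwrite("pics/e.png",big)
E
```

```text
scene driving_pin [([0.6072, -0.2876, 0.1269], 0.63)]
scene plate_notch [([0.5132, -0.3032, 0.1005], 0.62)]
scene hub_top []
```

View pics/e.png

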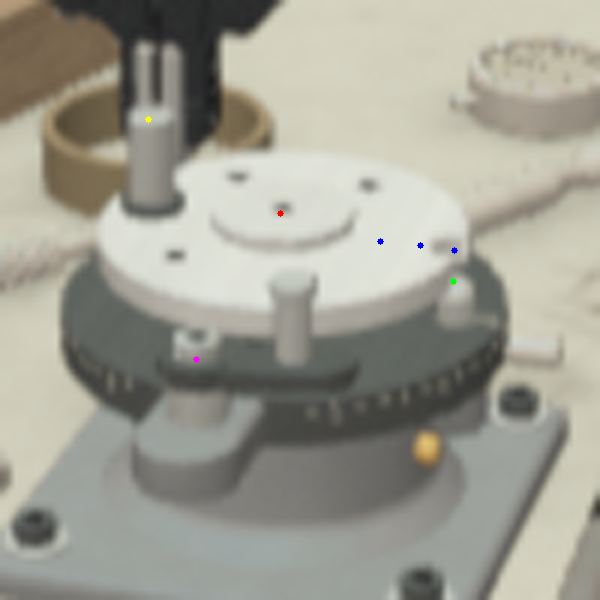

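The projected model points lie on the picture within about a pixel. The hub hole is at (283,208), the notch at (443,243) and the locating pin's nose at (457,278), so the notch is over the pin. I back off and move over the hub.

Emit:
{"name": "move_arm", "arguments": {
  "deltas": "1 0.2 -1 0 0 0 0; 1 0.2 -1 1.5 0 0 0; 1 0.2 -1 4 0 0 0; 1 -1 0 4 0 0 0; 1 -3 0.6 4 0 0 0; 1 -4.3 1 3.5 0 0 0; 1 -4.3 1 2 0 0 0; 1 -4.3 1 0.6 0 0 0; 1 -4.3 1 0.2 0 0 0; 1 -4.3 1 0.2 0 0 0"
}}

```text
clock: 7.4
tool_pos: [0.5657, -0.2938, 0.1265]
eef_rot: [-179.9, -0.1, 101.0]
contact_force: [0.2, 0.6, -0.8]
opening: 0.0
grip_force: 0.0
```

Emit:
{"name": "move_arm", "arguments": {
  "deltas": "1 0 0 -0.2 0 0 0; 1 0 0 -0.4 0 0 0; 1 0 0 -0.6 0 0 0; 1 0 0 -0.8 0 0 0; 1 0 0 -1.0 0 0 0; 1 0 0 -1.0 0 0 0"
}}

```text
clock: 8.0
tool_pos: [0.5665, -0.2939, 0.1194]
eef_rot: [179.9, 0.1, 101.0]
contact_force: [-1.1, 0.2, 4.8]
opening: -0.0001
grip_force: 2.1
```

Emit:
{"name": "move_arm", "arguments": {
  "deltas": "1 0 0 -0.2 0 0 0; 1 0 0 -0.4 0 0 0; 1 0 0 -0.6 0 0 0; 1 0 0 -0.6 0 0 0"
}}

```text
clock: 8.4
tool_pos: [0.5665, -0.2939, 0.1132]
eef_rot: [179.9, 0.0, 101.0]
contact_force: [-1.3, 1.2, 5.1]
opening: -0.0002
grip_force: 2.2
```

Emit:
{"name": "move_arm", "arguments": {
  "deltas": "1 0 0 -0.2 0 0 0; 1 0 0 -0.4 0 0 0; 1 0 0 -0.6 0 0 0; 1 0 0 -0.7 0 0 0; 1 0 0 -0.7 0 0 0"
}}

```text
clock: 8.9
tool_pos: [0.5666, -0.2939, 0.109]
eef_rot: [179.9, 0.1, 101.0]
contact_force: [-3.5, 1.5, 16.3]
opening: 0.0003
grip_force: 7.8
```

The plate went down 13 mm and stopped firmly (TCP z 0.109, 16 N). I lift off and go to the far side of the keeper stud.

Emit:
{"name": "move_arm", "arguments": {
  "deltas": "1 0 0 2 0 0 0; 1 0 0 6 0 0 0; 1 -2 3 6 0 0 6; 1 -4 6 6 0 0 14; 1 -5.7 9 6 0 0 14; 1 -5.7 9 4 0 0 14; 1 -5.7 9 1.9 0 0 14; 1 -5.7 9 1.4 0 0 14; 1 -5.7 9 1.4 0 0 14"
}}

```text
clock: 9.8
tool_pos: [0.5082, -0.2039, 0.1183]
eef_rot: [-179.9, -0.1, 115.0]
contact_force: [-0.3, 0.6, -0.3]
opening: 0.0001
grip_force: 0.0
```

```bash
python3 - <<'E'
from look import *
from fit import *
look("f",["keeper_stud","hub_top","driving_pin","keeper_pivot"],("scene",))
print(manip.observe()["tool_pos"])
im=cv2.imread("pics/f_scene.png")
cv2.imwrite("pics/f.png",cv2.resize(im[190:290,240:340],None,fx=6,fy=6,interpolation=2))
piv=np.array([.550,-.2177])
for ph in np.linspace(205,281.5,12):
    q=piv+.031*u(np.radians(ph))-.0175*u(np.radians(ph+90))
    print("1 %.1f %.1f 0 0 0 %.0f"%(*(100*(q-[.509,-.204])),ph-205),end="; ")
E
```

```text
scene keeper_stud [([0.5263, -0.2262, 0.1145], 0.65)]
scene hub_top [([0.5682, -0.2919, 0.0864], 0.77)]
scene driving_pin [([0.6079, -0.2845, 0.1151], 0.73)]
scene keeper_pivot [([0.5489, -0.2142, 0.0919], 0.83)]
[ 0.50987882 -0.20414636  0.12026126]
1 0.6 -1.1 0 0 0 0; 1 0.5 -1.5 0 0 0 7; 1 0.6 -2.0 0 0 0 14; 1 0.7 -2.4 0 0 0 21; 1 0.8 -2.8 0 0 0 28; 1 1.0 -3.2 0 0 0 35; 1 1.3 -3.5 0 0 0 42; 1 1.5 -3.9 0 0 0 49; 1 1.9 -4.1 0 0 0 56; 1 2.2 -4.4 0 0 0 63; 1 2.6 -4.6 0 0 0 70; 1 3.0 -4.8 0 0 0 76;
```

View pics/f.png

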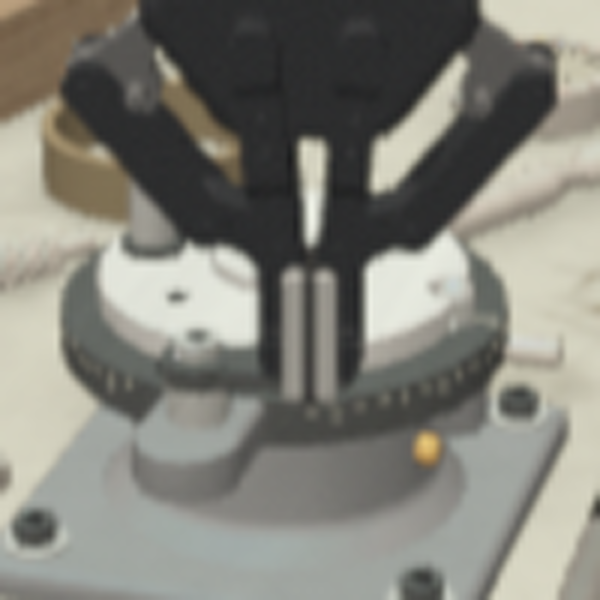

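The plate is now flat on the flange, with the pin's nose in the notch at (450,285). The fingers, at about (310,330), stand in front of the stud. I sweep the keeper in.

Emit:
{"name": "move_arm", "arguments": {
  "deltas": "1 0.6 -1.1 0 0 0 0; 1 0.5 -1.5 0 0 0 7; 1 0.6 -2.0 0 0 0 14; 1 0.7 -2.4 0 0 0 21; 1 0.8 -2.8 0 0 0 28; 1 1.0 -3.2 0 0 0 35; 1 1.3 -3.5 0 0 0 42; 1 1.5 -3.9 0 0 0 49; 1 1.9 -4.1 0 0 0 56; 1 2.2 -4.4 0 0 0 63; 1 2.6 -4.6 0 0 0 70; 1 3.0 -4.8 0 0 0 76"
}}

```text
clock: 11.25
tool_pos: [0.5383, -0.2531, 0.1192]
eef_rot: [180.0, -0.1, -168.8]
contact_force: [-2.1, 1.0, 1.4]
opening: 0.0002
grip_force: 1.2
```

Emit:
{"name": "move_arm", "arguments": {
  "deltas": "1 0 0 0 0 0 0; 1 0.2 0 0 0 0 0; 1 0.4 0 0 0 0 0; 1 0.4 0 0 0 0 0"
}}

```text
clock: 11.65
tool_pos: [0.5409, -0.2533, 0.1189]
eef_rot: [-179.9, -0.3, -169.2]
contact_force: [-5.7, -1.6, 2.1]
opening: 0.0
grip_force: 3.0
```

Emit:
{"name": "move_arm", "arguments": {
  "deltas": "1 0.2 0 0 0 0 0; 1 0.3 0.1 0 0 0 0; 1 0.3 0.1 0 0 0 0"
}}

```text
clock: 11.95
tool_pos: [0.5414, -0.2534, 0.1188]
eef_rot: [-179.9, -0.7, -169.2]
contact_force: [-10.8, -1.5, 5.5]
opening: 0.0004
grip_force: 5.4
```

The keeper is against its stop: 11 N with no further travel. I back off, lift clear and check.

Emit:
{"name": "move_arm", "arguments": {
  "deltas": "1 -1.5 0 0 0 0 0; 1 -2 0 1 0 0 0; 1 -2 0 5 0 0 0; 1 -4 -3 10 0 0 0; 1 -8 -6 12 0 0 0; 1 -12 -9 12 0 0 0; 1 -15 -12 12 0 0 0; 1 -15 -16 12 0 0 0; 1 -15 -20 12 0 0 0; 1 -15 -20 12 0 0 0"
}}

```text
clock: 12.95
tool_pos: [0.3935, -0.4588, 0.2391]
eef_rot: [-179.8, 0.0, -169.7]
contact_force: [-0.1, -0.5, 0.1]
opening: 0.0001
grip_force: 0.0
```

```bash
python3 - <<'E'
from look import *
from fit import *
look("g",["keeper_stud","keeper_pivot","hub_top"])
im=cv2.imread("pics/g_scene.png");t=cv2.imread("pics/g_top.png")
cv2.imwrite("pics/g.png",np.hstack([cv2.resize(im[190:290,240:340],(400,400),interpolation=2),cv2.resize(t[140:260,265:385],(400,400),interpolation=2)]))
E
```

```text
top keeper_stud [([0.555, -0.2457, 0.1196], 0.52)]
top keeper_pivot [([0.5509, -0.2224, 0.0941], 0.74), ([0.5142, -0.3008, 0.0901], 0.55)]
top hub_top [([0.5651, -0.292, 0.0847], 0.57)]
scene keeper_stud [([0.5557, -0.2404, 0.1181], 0.63)]
scene keeper_pivot [([0.5499, -0.2166, 0.0933], 0.62)]
scene hub_top [([0.566, -0.2914, 0.0862], 0.89)]
```

View pics/g.png

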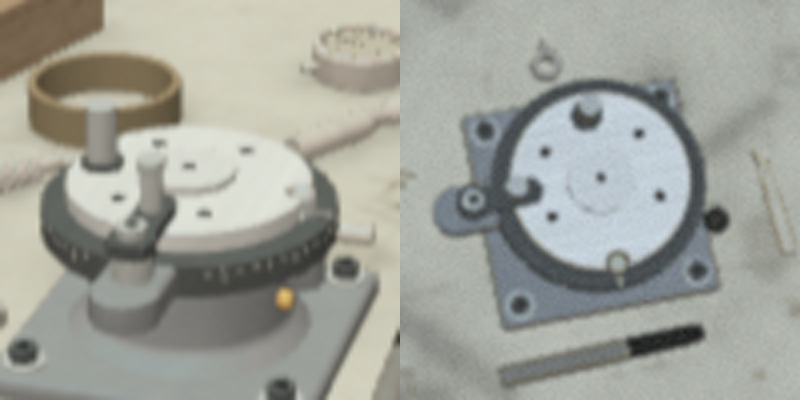

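The final picture shows the locating pin in the notch at (618,265) and the plate flat. The keeper runs from (473,199) to (540,188), straight at the hub at (600,178), and the arm is clear.

```bash
python3 -c "
from rig import manip
print(manip.hand_in())"
```

```text
the job is handed in; nothing more can be done
None
```

The job is handed in: the plate is turned so its notch sits over the locating pin and pressed fully home, the keeper is swung in against its stop, and the arm is clear, all in about 13 s on the robot's clock.

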